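Brace the gym canister and untwist its tight lid

TASK

Open the steel canister with the red twist lid: stand it upright and fully down in the pocket of the black brace block so that it cannot turn, then untwist the tight lid anticlockwise, stop turning when it comes free, and lift it straight off. Finish still holding the lid in the gripper, level and a few centimetres above the canister's mouth, with the canister left seated in the brace. Never tip the canister over, and leave the other things on the table where they are.

Things in the scene. Friction and masses are not known exactly. Their poses are not given: they have to be found in the camera images.
- canister: Loose steel canister, 0.45 kg: square black rubber foot 72 x 72 mm, 24 mm tall; round body 68 mm across up to 68 mm, 54 mm up to 88 mm; neck 44 mm up to its mouth at 122 mm. Origin: centre of the foot's underside, z up, x and y square to the foot (white marks on it at +x and -x). 132 mm tall with lid; can be carried by the lid. Unbraced, it spins along with the lid.
- lid: The canister's red round twist lid, 0.08 kg, 64 mm across, 40 mm tall; a white bar across its top lies along its x. Origin: centre of its open lower edge, z up. Locked, the origin is on the canister's axis 92 mm above its underside, the bar within 10 degrees of the line of the white marks.
- mouth (a point): Centre of the canister's mouth, 122 mm above its underside. Two lugs on the neck lock the lid; a sprung seal button in the mouth (132 mm high without lid) presses it up with 14 N, so it turns stiffly (about 0.5 N m). Anticlockwise from above it comes free after 40 to 70 degrees and springs up 4 mm; it lifts off from there to 105 degrees, where a stop is; clockwise is blocked.
- brace: Black brace block fixed to the table, yellow rim, 104 x 104 mm, 28 mm tall, with an open-topped square pocket 80 x 80 mm, 22 mm deep (floor 6 mm above the table). The canister's foot fits with 4 mm to spare on each side, in any of four quarter turns, and cannot turn there. Origin: centre of the underside, z up, x and y square to the pocket.
- tape_roll: Bystander, loose: blue roll of tape lying flat, ring 84 mm across, 25 mm tall. Origin at the centre of its underside. Not part of the job.
- dumbbell: Bystander, loose: small black hex dumbbell with steel grip, 170 mm long, 60 mm tall, lying on the table. Origin at the centre of its underside. Not part of the job.
- plate: Bystander, loose: black rubber weight plate lying flat, 150 mm across, 18 mm thick. Origin at the centre of its underside. Not part of the job.
- cork_block: Bystander, loose: cork block 140 x 220 x 75 mm. Origin at the centre of its underside. Not part of the job.
- drink_bottle: Bystander, loose: blue drink bottle with black cap, 68 mm across, 200 mm tall, standing. Origin at the centre of its underside. Not part of the job.
- mug: Bystander, loose: white mug, 80 mm across, 90 mm tall, standing. Origin at the centre of its underside. Not part of the job.
- timer: Bystander, loose: grey workout timer, 60 x 80 x 35 mm. Origin at the centre of its underside. Not part of the job.
There are look-alikes about, which are no part of the job. Leave any pink look-alike of the canister alone.

How it is judged:
By the outcome, as a careful person would: the job done as asked, in the order asked, and still so for the second after the job is handed in, while the arm keeps its last pose, push and grip.
It also fails if it takes over 51 s, if anything falls off the work surface, if the arm or the gripper's body presses on something with over 40 N, if the wrist force passes 120 N, or if a joint passes its speed limit or range.

ROBOT

A 6-joint arm with a two-finger parallel gripper is mounted at the origin on the work surface. World frame = base frame: x ahead of the robot, y to its left, z up, the work surface at z = 0. Lengths are in m, angles in rad, forces in N, time in s.
With the tool pointing down it reaches from about 0.3 to 0.75 m from the base axis. Payload 8.5 kg.
Tool frame: the origin (TCP) lies between the finger pads; the fingertips stand 17 mm ahead of it and the grasp point (between the pads) lies 2 mm behind it (ctrl.tips_ahead is the distance from the TCP to the fingertips, in m); z points along the fingers, y is the direction in which the jaws open and shut (so a half turn about z gives the same grasp; the last joint's range is limited). The gripper opens to 88 mm and grips with 3 to 60 N. Pads are 18 mm wide; open, the fingers measure 123 mm over their backs; the gripper's body (75 mm by 187 mm) begins 45 mm behind the grasp point.
Start: joints at [0.936, 0.381, 1.297, -0, 1.464, -0.215], TCP at [0.224, 0.502, 0.256] pointing down, gripper open.
Joint ranges: [-3.11, 3.11], [-0.89, 2.33], [0.22, 2.48], [-1.42, 4.56], [0.17, 2.85], [-2.88, 2.88]. Speed limits (rad/s): [2.39, 2.39, 3.14, 3.14, 3.14, 3.14].

INTERFACE

Orientations are given as a unit quaternion [x, y, z, w].
In Python, from rig import ctrl gives the robot as it stands. Calls block until the motion is done:
- ctrl.movep(position, orientation): joint-space move of the TCP to a pose.
- ctrl.line_to(position, rot=None, feed=0.15, threshold=None): straight line of the TCP; rot=None keeps the orientation; feed is the mean speed in m/s. With threshold (N) it stops when the force on the tool has changed by that much, and returns True; else False.
- ctrl.move_j(angles): joint-space move.
- ctrl.gripper_to(opening): opening from 0.0 (shut) to 1.0 (fully open); the grip force is fixed at half the most; returns when the fingers have stopped.
- ctrl.sleep(seconds).
- ctrl.solve_ik(position, orientation): joint angles nearest the present ones, or None.
- ctrl.snapshot(name): name is "scene" or "top"; returns a dict with "image" (480x640x3 uint8, blue, green, red), "mtx" (3x3 intrinsics, pixels), "k1" (the pictures are not rectified: a ray, as slopes to the right and down, at radius r is drawn at 1 + k1 r^2 times it, then the intrinsics apply), "rvec" (rotation vector, rad) and "tvec" (3), from world to camera coordinates, as OpenCV has them. Camera axes: x right, y down, z forward; pixel columns grow to the right and rows downward; lengths in m; the calibration is good to about 2 mm. A picture is of the moment at which its call begins. There is no depth.
A pose or a line that the arm cannot do raises ctrl.PlanningError and nothing moves.
- ctrl.job_done(): hands the job in, once; it reports no verdict.
Trained networks look in the newest picture that a camera, given by its name, has taken for a name from the list of things; names that differ only in an ending like _2 or _b are one class to them, and where a whole thing is asked for, a point or a joint stands for the part that bears it (a point fixed in the world has none). Each returns a list of dicts, best first, with "conf" (0 to 1); they miss things now and then, are a little off and sometimes report something else, mostly with a low value. They report only what shows in the picture. A call takes as long as a camera call. They do not tell look-alikes from the thing itself.
- ctrl.search_frame(camera, thing): "rect" ([left, top, right, bottom] in pixels, round what is visible of it).
- ctrl.landmark_of(camera, thing): "location" ([column, row] in pixels: a listed point, or the origin of a listed thing).
Readings, each from a call of its own:
- ctrl.current_time(): time.
- ctrl.current_joints(): joint angles.
- ctrl.current_qvel(): joint speeds.
- ctrl.current_joint_torque(): joint torques, N m.
- ctrl.current_tcp_pos(): TCP position.
- ctrl.current_tool_rot(): TCP orientation.
- ctrl.current_force(): force on the tool from outside, world axes, zero at the start.
- ctrl.current_moment(): the same for the moment, N m.
- ctrl.current_grip_width(): opening from 0.0 (shut) to 1.0 (fully open).
Only numpy, scipy, OpenCV 4.12 (cv2) and the standard library are available. Lean on these libraries where they do the work, as an engineer would, in place of code of your own. Each camera call takes 0.05 s, during which the arm holds its last target. There are 200 camera calls.

## Working session

There is one attempt and no reset: what is moved stays moved. The work goes in short steps, each a Python script; the robot and the scene stay as the last script left them, time stands still between calls to the robot, and variables do not carry over. Pictures are saved under pics/ and viewed, about 8 in all and at most 12, crops included, and the job is handed in when it is done.

```bash
ls; mkdir -p pics
cat > h.py <<'E'
import numpy as np, cv2
from rig import ctrl
from scipy.spatial.transform import Rotation as R
def ray(s,uv):
    K=np.array(s["mtx"]);x=(np.array(uv)-K[:2,2])/np.array([K[0,0],K[1,1]])
    rd=np.linalg.norm(x);r=rd
    for _ in range(30): r=rd/(1+s["k1"]*r*r)
    x=x*(r/rd if rd>0 else 1)
    M=cv2.Rodrigues(np.array(s["rvec"],float))[0];t=np.array(s["tvec"],float).ravel()
    d=M.T@np.array([x[0],x[1],1]);return -M.T@t,d/np.linalg.norm(d)
def atz(s,uv,z):
    c,d=ray(s,uv);return c+d*(z-c[2])/d[2]
def tri(a,ua,b,ub):
    c1,d1=ray(a,ua);c2,d2=ray(b,ub)
    l=np.linalg.lstsq(np.c_[d1,-d2],c2-c1,rcond=None)[0]
    p,q=c1+l[0]*d1,c2+l[1]*d2;return (p+q)/2,np.linalg.norm(p-q)
def proj(s,P):
    M=cv2.Rodrigues(np.array(s["rvec"],float))[0];t=np.array(s["tvec"],float).ravel()
    p=M@np.array(P)+t;x=p[:2]/p[2];x=x*(1+s["k1"]*(x@x));K=np.array(s["mtx"])
    return x*np.array([K[0,0],K[1,1]])+K[:2,2]
def quat(yaw): # tool down, tool y axis (jaw) at angle yaw from world x
    y=np.array([np.cos(yaw),np.sin(yaw),0]);z=np.array([0,0,-1.]);x=np.cross(y,z)
    return R.from_matrix(np.c_[x,y,z]).as_quat()
E
python3 - <<'E'
from h import *
S={}
for n in("scene","top"):
    s=S[n]=ctrl.snapshot(n);cv2.imwrite(f"pics/{n}1.png",s["image"])
    print(n,s["k1"],np.array(s["mtx"]).tolist(),ray(s,[320,240]))
    for th in("canister","lid","mouth","brace"):
        print(th,[(d["conf"],np.round(d["rect"],1).tolist()) for d in ctrl.search_frame(n,th)],[(d["conf"],np.round(d["location"],1).tolist()) for d in ctrl.landmark_of(n,th)])
print(ctrl.current_time(),ctrl.current_tool_rot(),R.from_quat(ctrl.current_tool_rot()).as_matrix())
E
```

```text
pics
scene -0.08793649904040624 [[493.58249600480934, 0.0, 316.57491281972625], [0.0, 493.58249600480934, 241.61202696643414], [0.0, 0.0, 1.0]] (array([ 1.44493406, -0.41602708,  0.8319167 ]), array([-0.73292883,  0.33440897, -0.59244069]))
canister [(0.87, [365.4, 169.2, 388.2, 214.1]), (0.85, [382.6, 209.6, 406.7, 239.1]), (0.52, [139.4, 311.8, 184.2, 348.8])] [(0.67, [376.5, 208.7]), (0.59, [394.2, 229.6])]
lid [(0.64, [451.1, 159.8, 484.9, 228.3])] [(0.56, [397.8, 204.3])]
mouth [(0.96, [378.5, 209.1, 408.2, 236.2]), (0.8, [367.4, 164.6, 391.2, 211.9])] [(0.6, [383.4, 170.5])]
brace [(0.98, [217.0, 260.3, 274.7, 302.7]), (0.49, [306.3, 248.0, 335.0, 274.1])] [(0.57, [246.8, 285.1])]
top -0.038241628740823076 [[470.5118842098731, 0.0, 318.34198734313736], [0.0, 470.5118842098731, 247.04623869391472], [0.0, 0.0, 1.0]] (array([ 0.30993312, -0.03131054,  1.36053467]), array([ 0.21173308, -0.00879015, -0.977288  ]))
canister [(0.77, [208.0, 277.0, 231.4, 305.2]), (0.65, [183.7, 323.0, 218.8, 355.2])] [(0.58, [204.8, 338.2]), (0.56, [215.3, 289.7]), (0.45, [491.7, 280.2]), (0.27, [304.9, 269.5])]
lid [(0.56, [191.9, 272.5, 218.7, 297.9])] [(0.9, [209.3, 284.9])]
mouth [(0.81, [208.2, 277.9, 230.2, 304.5])] [(0.89, [195.1, 338.6]), (0.6, [204.4, 283.9]), (0.59, [295.7, 191.4])]
brace [(0.97, [349.9, 246.8, 400.2, 289.0])] [(0.62, [375.0, 271.6])]
0.9 [2.08351213e-01 9.78054074e-01 1.07146078e-05 8.40963911e-06] [[-9.13179544e-01  4.07557506e-01  2.09149666e-05]
 [ 4.07557507e-01  9.13179543e-01  1.74546145e-05]
 [-1.19853605e-05  2.44632486e-05 -1.00000000e+00]]
```

View pics/scene1.png

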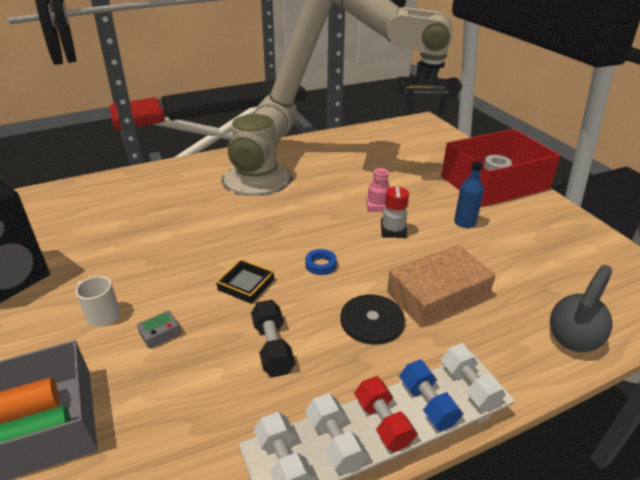

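View pics/top1.png

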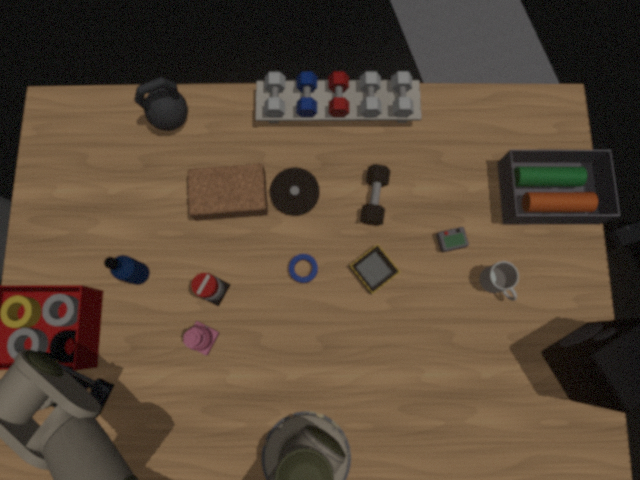

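The scene view shows the red-lid canister upright at about (396,212), the pink look-alike at (379,190) and the brace at (246,280). In the top view these are at (207,287), (200,337) and (373,269). I'll enlarge both targets next.

Run:
```python
from h import *
S={n:ctrl.snapshot(n) for n in("scene","top")}
import pickle;pickle.dump(S,open("s.pkl","wb"))
def crop(n,u,v,w=32,h=24):
    return cv2.resize(S[n]["image"][v-h:v+h,u-w:u+w],None,fx=6.25,fy=6.25,interpolation=cv2.INTER_CUBIC)
cv2.imwrite("pics/m2.png",np.vstack([np.hstack([crop("top",209,289),crop("scene",396,212)]),np.hstack([crop("top",373,269),crop("scene",246,281)])]))
for n,b in(("top",(180,265,235,312)),("scene",(378,180,415,240))):
    im=S[n]["image"].astype(int);B,G,Rr=im[...,0],im[...,1],im[...,2]
    m=((Rr>90)&(Rr>2.2*G)&(Rr>2.2*B));mm=np.zeros_like(m);mm[b[1]:b[3],b[0]:b[2]]=m[b[1]:b[3],b[0]:b[2]]
    v,u=np.nonzero(mm);print(n,len(u),u.min(),u.max(),v.min(),v.max(),u.mean(),v.mean())
    c=cv2.convexHull(np.c_[u,v].astype(np.int32));print(cv2.minEnclosingCircle(c))
s=S["top"];
```

```text
top 302 192 215 273 296 203.51986754966887 284.64900662251654
((203.08824157714844, 284.0294189453125), 12.15146541595459)
scene 411 385 408 187 209 396.10705596107056 198.63503649635035
((396.5, 197.5), 12.90358829498291)
```

View pics/m2.png

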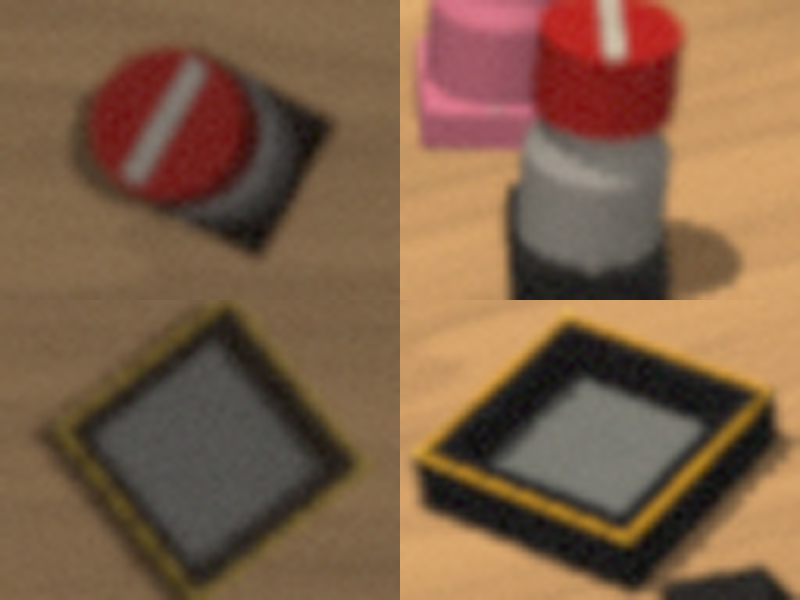

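The mosaic shows the lid bar parallel to the foot edges in the top view, running from (132,182) to (195,62). The foot corners show at (333,122) and (262,257). All four yellow rim corners of the brace are clear in both views, so I'll triangulate them.

Run:
```python
from h import *
import pickle
S=pickle.load(open("s.pkl","rb"));T,C=S["top"],S["scene"]
def px(cx,cy,ox,oy): return lambda x,y:np.array([cx-32+(x-ox+.5)/6.25-.5,cy-24+(y-oy+.5)/6.25-.5])
tb,sb=px(373,269,0,300),px(246,281,400,300);tc,sc=px(209,289,0,0),px(396,212,400,0)
# top order: up,right,down,left ; scene: x ahead comes to the camera
A=[tb(225,305),tb(360,463),tb(195,592),tb(52,430)]
B=[sb(565,320),sb(772,388),sb(630,543),sb(418,455)]
for i,a in enumerate(A): print("rim top z=.028",atz(T,a,.028).round(4))
for b in B: print("rim scn z=.028",atz(C,b,.028).round(4))
PT=np.array([atz(T,a,.028) for a in A]);PS=np.array([atz(C,b,.028) for b in B])
for i in range(4):
    j=np.argmin(np.linalg.norm(PS-PT[i],axis=1));p,e=tri(T,A[i],C,B[j]);print("tri",p.round(4),round(e,4))
print("centres",PT.mean(0),PS.mean(0))
# lid: fit top-disc centre
p,e=tri(T,tc(166,123),C,sc(612,28));print("lid top",p,e)
ba,bb=atz(T,tc(195,62),.132),atz(T,tc(132,182),.132);print("bar",ba,bb,np.degrees(np.arctan2(*(ba-bb)[1::-1])))
fa,fb=atz(T,tc(333,122),.024),atz(T,tc(262,257),.024);print("foot",fa,fb,np.linalg.norm(fa-fb),np.degrees(np.arctan2(*(fa-fb)[1::-1])))
# predicted lid-top outline check
c=p.copy();c[2]=.132
for n,s in S.items():
    q=np.array([proj(s,[c[0]+.032*np.cos(t),c[1]+.032*np.sin(t),z]) for z in(.132,.092) for t in np.linspace(0,6.28,60)]);print(n,q.min(0),q.max(0))
print("pink", [atz(T,[200,337],z)[:2].round(3) for z in (.02,.1)],"bottle",atz(T,[140,272],.1)[:2],"tape",atz(T,[303,268],.02)[:2])
```

```text
rim top z=.028 [ 0.5816 -0.2069  0.028 ]
rim top z=.028 [ 0.5073 -0.2666  0.028 ]
rim top z=.028 [ 0.4487 -0.1891  0.028 ]
rim top z=.028 [ 0.5236 -0.1256  0.028 ]
rim scn z=.028 [ 0.4463 -0.1894  0.028 ]
rim scn z=.028 [ 0.5225 -0.1251  0.028 ]
rim scn z=.028 [ 0.5878 -0.2063  0.028 ]
rim scn z=.028 [ 0.5055 -0.2679  0.028 ]
tri [ 0.5828 -0.2063  0.0237] 0.0024
tri [ 0.5069 -0.2673  0.0289] 0.0018
tri [ 0.4484 -0.1894  0.0295] 0.001
tri [ 0.5235 -0.1254  0.0289] 0.0001
centres [ 0.51529297 -0.1970207   0.028     ] [ 0.51550564 -0.19717423  0.028     ]
lid top [0.4599192  0.26669952 0.13162958] 0.002464673460117532
bar [0.48509906 0.2542066  0.132     ] [0.43458164 0.2787758  0.132     ] -25.936022679683706
foot [0.47246802 0.21505173 0.024     ] [0.41121045 0.24555366 0.024     ] 0.06843140572661882 -26.470051713459412
scene [384.29924893 186.21624246] [408.67282976 210.45103516]
top [190.53294897 271.96521583] [217.95174155 297.61443549]
pink [array([0.324, 0.296]), array([0.323, 0.276])] bottle [0.4975498  0.44679516] tape [0.51818816 0.00627815]
```

Heights check out: lid top measures 0.1316 against 0.132, and the rim about 0.028. The lid is at (0.460, 0.267) with yaw −26.2°. The brace is at (0.5154, −0.1971) with yaw about 38°. Next I'll choose a grasp yaw that leaves room for the turn.

Run:
```python
from h import *
L=[.460,.2667];Bc=[.5154,-.1971]
for g in range(-180,180,20):
    for d in(-25.8,64.2):
        o=[]
        for p,z,y in((L,.25,g),(L,.112,g),(Bc,.22,g+d),(Bc,.118,g+d),(Bc,.118,g+d+75),(Bc,.118,g+d+105),(Bc,.2,g+d+75)):
            q=ctrl.solve_ik([*p,z],quat(np.radians(y)));o.append(None if q is None else round(float(q[5]),2))
        print(g,d,o, q is not None and np.round(q,2))
```

```text
-180 -25.8 [-2.84, -2.84, None, None, 1.7, 1.18, 1.7] [-0.58  0.43  1.39 -0.    1.33  1.7 ]
-180 64.2 [-2.84, -2.84, 1.44, 1.44, 0.13, -0.39, 0.13] [-0.58  0.43  1.39 -0.    1.33  0.13]
-160 -25.8 [None, None, 2.66, 2.66, 1.35, 0.83, 1.35] [-0.58  0.43  1.39 -0.    1.33  1.35]
-160 64.2 [None, None, 1.09, 1.09, -0.22, -0.74, -0.22] [-0.58  0.43  1.39 -0.    1.33 -0.22]
-140 -25.8 [2.75, 2.75, 2.31, 2.31, 1.0, 0.48, 1.0] [-0.58  0.43  1.39 -0.    1.33  1.  ]
-140 64.2 [2.75, 2.75, 0.74, 0.74, -0.57, -1.09, -0.57] [-0.58  0.43  1.39 -0.    1.33 -0.57]
-120 -25.8 [2.4, 2.4, 1.96, 1.96, 0.66, 0.13, 0.66] [-0.58  0.43  1.39 -0.    1.33  0.66]
-120 64.2 [2.4, 2.4, 0.39, 0.39, -0.91, -1.44, -0.91] [-0.58  0.43  1.39 -0.    1.33 -0.91]
-100 -25.8 [2.05, 2.05, 1.62, 1.62, 0.31, -0.22, 0.31] [-0.58  0.43  1.39 -0.    1.33  0.31]
-100 64.2 [2.05, 2.05, 0.04, 0.04, -1.26, -1.79, -1.26] [-0.58  0.43  1.39 -0.    1.33 -1.26]
-80 -25.8 [1.7, 1.7, 1.27, 1.27, -0.04, -0.57, -0.04] [-0.58  0.43  1.39 -0.    1.33 -0.04]
-80 64.2 [1.7, 1.7, -0.3, -0.3, -1.61, -2.14, -1.61] [-0.58  0.43  1.39 -0.    1.33
[... 1441 characters left out ...]
-1.44, -1.44, -1.87, -1.87, None, 2.58, None] False
100 64.2 [-1.44, -1.44, 2.84, 2.84, 1.53, 1.0, 1.53] [-0.58  0.43  1.39 -0.    1.33  1.53]
120 -25.8 [-1.79, -1.79, -2.22, -2.22, 2.75, 2.23, 2.75] [-0.58  0.43  1.39 -0.    1.33  2.75]
120 64.2 [-1.79, -1.79, 2.49, 2.49, 1.18, 0.66, 1.18] [-0.58  0.43  1.39 -0.    1.33  1.18]
140 -25.8 [-2.14, -2.14, -2.57, -2.57, 2.4, 1.88, 2.4] [-0.58  0.43  1.39 -0.    1.33  2.4 ]
140 64.2 [-2.14, -2.14, 2.14, 2.14, 0.83, 0.31, 0.83] [-0.58  0.43  1.39 -0.    1.33  0.83]
160 -25.8 [-2.49, -2.49, None, None, 2.05, 1.53, 2.05] [-0.58  0.43  1.39 -0.    1.33  2.05]
160 64.2 [-2.49, -2.49, 1.79, 1.79, 0.48, -0.04, 0.48] [-0.58  0.43  1.39 -0.    1.33  0.48]
```

Run:
```python
from h import *
q=quat(np.radians(-60));L=[.460,.2667]
ctrl.movep([*L,.24],q);print(ctrl.current_time())
print(ctrl.line_to([*L,.112],feed=.12,threshold=8),ctrl.current_tcp_pos())
ctrl.gripper_to(0);print(ctrl.current_grip_width()*88,ctrl.current_force(),ctrl.current_moment())
print(ctrl.line_to([*L,.118],feed=.03),ctrl.current_force())
print(ctrl.line_to([*L,.212],feed=.12),ctrl.current_force(),ctrl.current_time())
S={n:ctrl.snapshot(n) for n in("scene","top")}
def crop(n,u,v,w=32,h=32):
    u,v=int(u),int(v);return cv2.resize(S[n]["image"][v-h:v+h,u-w:u+w],None,fx=6.25,fy=6.25,interpolation=cv2.INTER_CUBIC)
cv2.imwrite("pics/m3.png",np.hstack([crop(n,*proj(S[n],[*L,.16])) for n in("top","scene")]))
print([proj(S[n],[*L,.16]) for n in("top","scene")])
```

```text
2.3917
False [0.46026177 0.26687609 0.11260749]
63.434881267824174 [ 1.6626503  -2.37834534  2.52392092] [-0.44271386 -0.04418977  0.05595546]
False [ 0.26360027  0.29511965 -5.52438541]
False [-0.41869963 -0.74585882 -5.71063717] 5.3833
[array([200.09635299, 282.69355658]), array([398.08897659, 183.23611825])]
```

View pics/m3.png

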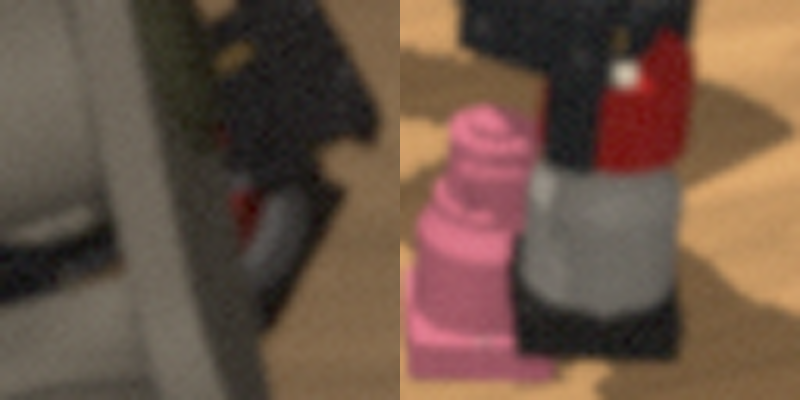

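The crop shows the canister hanging upright by its lid. The load is −5.6 N, as expected for 0.53 kg. Next I'll carry it to just above the brace.

Run:
```python
from h import *
q=quat(np.radians(-60-25.8));B=[.5154,-.1971]
ctrl.line_to([*B,.212],rot=q,feed=.15);print(ctrl.current_time(),ctrl.current_tcp_pos())
ctrl.line_to([*B,.150],feed=.1);ctrl.sleep(.2)
print(ctrl.current_time(),ctrl.current_force(),ctrl.current_joints())
S={n:ctrl.snapshot(n) for n in("scene","top")}
def crop(n,u,v,w=40,h=40):
    u,v=int(u),int(v);print(n,u-w,v-h);return cv2.resize(S[n]["image"][v-h:v+h,u-w:u+w],None,fx=5,fy=5,interpolation=cv2.INTER_CUBIC)
im=np.hstack([crop(n,*proj(S[n],[*B,.05])) for n in("top","scene")])
# overlay predicted foot bottom corners (z=.038) in scene
s=S["scene"];u0,v0=(proj(s,[*B,.05]).astype(int)-40)
for k in range(4):
    a=np.radians(38+45+90*k)
    for z,c in((.038,(0,255,0)),(.062,(255,255,0))):
        p=proj(s,[B[0]+.0509*np.cos(a),B[1]+.0509*np.sin(a),z])
        cv2.circle(im,(int(400+(p[0]-u0+.5)*5),int((p[1]-v0+.5)*5)),3,c,1)
cv2.imwrite("pics/m4.png",im)
```

```text
8.75 [ 0.51539198 -0.19680242  0.2120329 ]
9.7167 [-0.64003387 -0.49947932 -4.5766801 ] [-5.79826947e-01  4.81846936e-01  1.45719755e+00  2.18919186e-07
  1.20138836e+00  9.17678721e-01]
top 334 226
scene 204 229
```

View pics/m4.png

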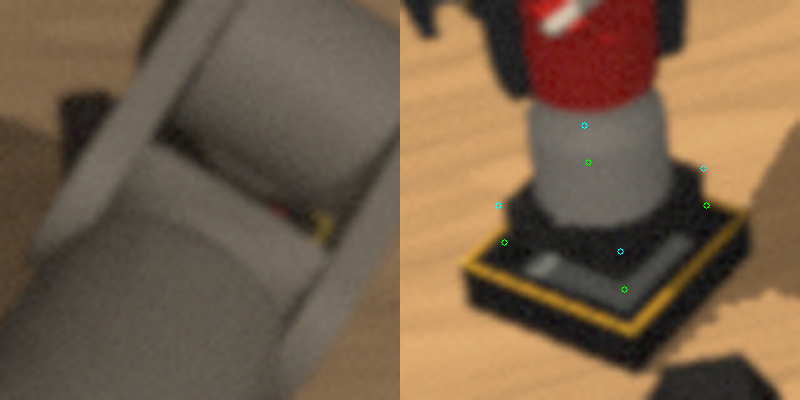

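The scene crop shows the foot over the pocket. Its right-hand corner at (703,168) matches the prediction, and the left is within about 2 image pixels. I'll lower with contact detection.

Run:
```python
from h import *
B=[.5154,-.1971]
hit=ctrl.line_to([*B,.116],feed=.04,threshold=6)
print(hit,ctrl.current_tcp_pos(),ctrl.current_force(),ctrl.current_moment(),ctrl.current_time())
S={n:ctrl.snapshot(n) for n in("scene",)}
s=S["scene"];u0,v0=(proj(s,[*B,.06]).astype(int)-40)
cv2.imwrite("pics/m5.png",cv2.resize(s["image"][v0:v0+80,u0:u0+80],None,fx=6,fy=6,interpolation=cv2.INTER_CUBIC))
```

```text
True [ 0.51527947 -0.19711806  0.11811024] [-1.89244909 -1.07925552  5.37552577] [0.11352601 0.40402067 0.00374612] 10.575
```

View pics/m5.png

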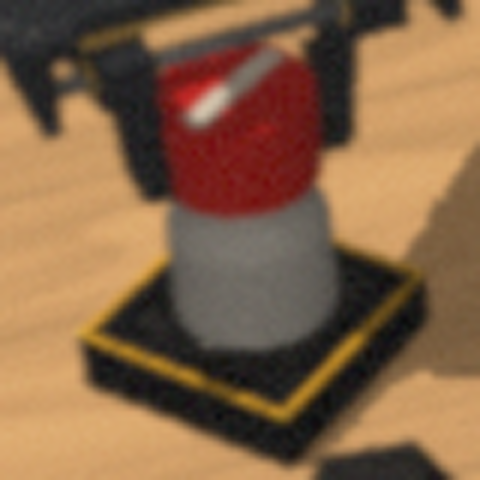

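Contact came at TCP z 0.1181, exactly the height for seating on the pocket floor, and the picture shows the foot inside the rim. I'll release so it can settle, regrip, then untwist in small steps with moment monitoring.

```bash
cat > turn.py <<'E'
from h import *
def turn(y0,start,end,step,p):
    log=[];peak=0
    for a in np.arange(start+step,end+1e-6,step):
        ctrl.movep(p,quat(np.radians(y0+a)));f=ctrl.current_force();m=ctrl.current_moment()
        log.append((a,f[2],m[2]));print(a,np.round(f,1),np.round(m,2),round(ctrl.current_grip_width()*88,1),ctrl.current_time())
        peak=max(peak,abs(m[2]))
        if a>=36 and (abs(m[2])<.5*peak): return a
        if abs(f[2])>60: return a
    return None
E
python3 - <<'E'
from turn import *
B=[.5154,-.1971]
ctrl.gripper_to(1);ctrl.sleep(.3)
p=[*B,.1175];ctrl.movep(p,quat(np.radians(-85.8)))
print(ctrl.current_force(),ctrl.current_moment())
ctrl.gripper_to(0);print(ctrl.current_grip_width()*88,ctrl.current_force(),ctrl.current_moment(),ctrl.current_tcp_pos())
print(turn(-85.8,0,20,5,p))
E
```

```text
[-0.14263042  0.60538522 -0.91207877] [-0.03332689  0.09783541 -0.03574843]
63.423090432557515 [ 1.2720873  -0.21318582  0.23562236] [-0.00056402  0.12857512 -0.00942475] [ 0.51539084 -0.19711973  0.11749407]
5.0 [-0.3 -0.7 -0.4] [-0.04  0.07  0.08] 63.8 12.45
10.0 [ 0.2 -1.1 -0.4] [-0.11 -0.01 -0.02] 63.7 12.7
15.0 [ 1.3 -0.4 -0.7] [-0.18  0.04  0.02] 63.6 12.95
20.0 [ 0.1 -1.7 -0.4] [-0.2   0.04  0.04] 63.7 13.2
None
```

The moment stays near zero, which I didn't expect. I'll look before turning further.

Run:
```python
from h import *
B=[.5154,-.1971]
s=ctrl.snapshot("scene");u0,v0=(proj(s,[*B,.06]).astype(int)-40)
cv2.imwrite("pics/m6.png",cv2.resize(s["image"][v0:v0+80,u0:u0+80],None,fx=7,fy=7,interpolation=cv2.INTER_CUBIC))
print(ctrl.current_joint_torque(),ctrl.current_moment())
```

```text
[ 3.17515852e-01 -4.70446444e+01 -1.77384728e+01  1.70469708e-01
  2.40210621e-01 -1.20099558e-02] [-0.17647888  0.02409056  0.01538326]
```

View pics/m6.png

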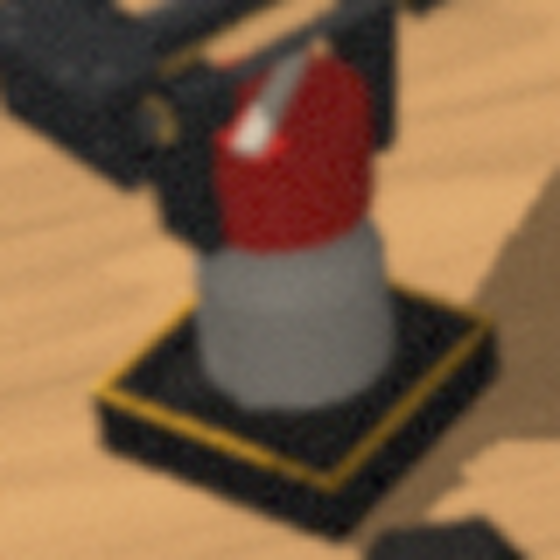

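The lid bar has turned with the jaws while the yellow rim is unbroken, so the foot sits still in the pocket. The twist moment simply relaxes once the arm stops. I'll use Fz as the release signal, since the 14 N spring should show there.

Run:
```python
from h import *
p=[.5154,-.1971,.1175]
for a in range(24,77,4):
    ctrl.movep(p,quat(np.radians(-85.8+a)));f=ctrl.current_force();m=ctrl.current_moment();w=ctrl.current_grip_width()*88
    print(a,np.round(f,1),np.round(m,2),round(w,1),ctrl.current_tcp_pos()[2].round(4),round(ctrl.current_time(),2))
    if f[2]>5: break
```

```text
24 [ 1.3 -1.2 -1.4] [-0.15 -0.02  0.05] 63.7 0.1175 13.5
28 [ 1.1 -1.1 -0.5] [-0.14  0.01  0.1 ] 63.5 0.1175 13.75
32 [ 0.4 -1.4 -0.7] [-0.17  0.11  0.09] 63.3 0.1175 14.0
36 [-0.7 -0.2  0.2] [-0.15  0.2   0.14] 63.1 0.1175 14.25
40 [-0.6 -0.9  1.1] [-0.15  0.18  0.11] 63.8 0.1175 14.5
44 [-0.4 -0.7  0.7] [-0.18  0.13  0.12] 63.6 0.1175 14.75
48 [-0.1  0.3  1.7] [-0.09  0.21  0.08] 63.6 0.1176 15.0
52 [-1.  -0.3  2.3] [-0.06  0.23  0.09] 63.5 0.1176 15.25
56 [-1.   0.1  4. ] [-0.08  0.22  0.13] 63.8 0.1176 15.5
60 [0.8 0.6 4.7] [0.03 0.21 0.12] 63.6 0.1178 15.75
64 [-1.6  0.8  9.4] [0.05 0.34 0.04] 63.6 0.1183 16.0
```

Run:
```python
from h import *
p=[.5154,-.1971,.1175]
ctrl.sleep(.3);print(ctrl.current_force(),ctrl.current_tcp_pos())
for z in(.1195,.1215,.1235):
    ctrl.line_to([*p[:2],z],feed=.02);ctrl.sleep(.1);print(z,np.round(ctrl.current_force(),1),ctrl.current_tcp_pos().round(4),round(ctrl.current_time(),2))
s=ctrl.snapshot("scene");u0,v0=(proj(s,[*p[:2],.06]).astype(int)-40)
cv2.imwrite("pics/m7.png",cv2.resize(s["image"][v0:v0+80,u0:u0+80],None,fx=7,fy=7,interpolation=cv2.INTER_CUBIC))
```

```text
[-1.93897139  1.73874103  8.75563417] [ 0.5156731  -0.197216    0.11828879]
0.1195 [-1.3  1.1  8.7] [ 0.5157 -0.1971  0.1202] 16.65
0.1215 [-0.1  1.3 -0.2] [ 0.5153 -0.1969  0.1212] 17.0
0.1235 [ 0.8  1.2 -1. ] [ 0.5153 -0.1971  0.1234] 17.35
```

View pics/m7.png

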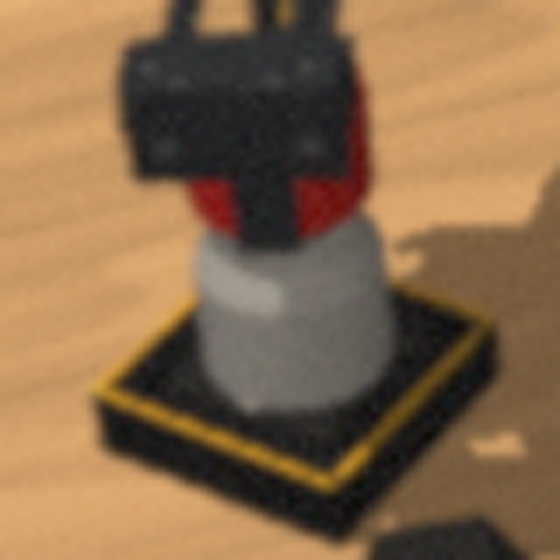

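Fz went from +8.7 N to about −1 N, which is just the lid's weight, and the canister has not moved. The lid is free, so I'll lift it straight off.

Run:
```python
from h import *
p=[.5154,-.1971]
print(ctrl.line_to([*p,.140],feed=.03,threshold=6),np.round(ctrl.current_force(),1))
print(ctrl.line_to([*p,.187],feed=.05,threshold=6))
ctrl.sleep(.5);print(np.round(ctrl.current_force(),1),np.round(ctrl.current_moment(),2),ctrl.current_tcp_pos().round(4),ctrl.current_grip_width()*88,ctrl.current_time())
s=ctrl.snapshot("scene");u0,v0=(proj(s,[*p,.08]).astype(int)-45)
cv2.imwrite("pics/m8.png",cv2.resize(s["image"][v0:v0+90,u0:u0+90],None,fx=6,fy=6,interpolation=cv2.INTER_CUBIC))
```

```text
False [ 0.5  0.3 -1.8]
False
[-0.8 -0.9 -0.3] [-0.1   0.1   0.02] [ 0.5154 -0.1971  0.187 ] 63.59972996862994 19.6917
```

View pics/m8.png

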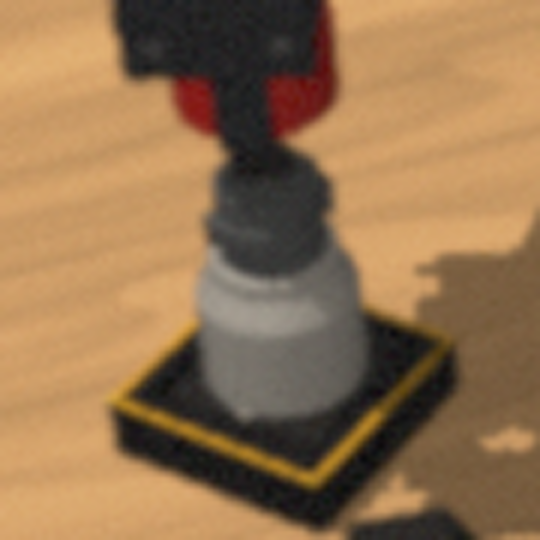

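The picture shows the lid off and held level at (255,90) in the crop. The dark neck is exposed below it, and the canister is still seated with the rim unbroken. I'll hand it in.

Run:
```python
from h import *
ctrl.job_done();print(ctrl.current_time())
```

```text
the job is handed in; nothing more can be done
the job is handed in; nothing more can be done
```

The canister is open and seated in the brace, and the gripper is still holding the lid about 4 cm above the mouth. I handed the job in just after 19.7 s on the robot's clock.

I carried the canister by its lid into the pocket, then let go and regripped so it could settle. I turned the lid 64° anticlockwise in small steps until the seal's push showed, about 9 N upward on the tool. Then I lifted the lid straight off.

- **Seating:** contact with the pocket floor came at tool height 0.118 m, exactly as expected. The last picture shows the canister still seated, with the brace's rim unbroken.
- **Lid:** the last picture shows it level and clear of the neck. The gripper opening stayed at 63.6 mm for the 64 mm lid.
- **Lift:** after release the tool carried only about the lid's own weight, and the canister did not move with it.

**What disagreed:**
- **Turning moment:** the expected 0.5 N m never showed between steps, staying below 0.15 N m. I judged the turning from the white bar in a picture and the release from the upward force.
- **Foot position:** the picture before lowering showed the foot up to about 2 pixels off its predicted position, but it went in without touching the rim.
- **Other objects:** I took no final picture of the whole table to confirm the rest stayed put. No unexpected contact showed in the forces I read.

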